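Pin and press shut a thin-section bonding jig

TASK

A freshly glued rock chip on its glass slide lies in the open hinged bonding jig. Pull open the upper drawer of the small drawer unit, swing the jig's lid down over the specimen, take the pin with the orange head from the rack in the drawer and push it all the way down through the lined-up holes of lid and base, so that its shoulder presses the sprung lid fully shut. Do not let go: finish while holding the pin down so that the jig stays pressed shut, leaving the other pins in the rack and the bottle and phone as they are.

Things in the scene. Friction and masses are not known exactly. Their poses are not given: they have to be found in the camera images.
- cabinet: Grey desk-top unit with two white-fronted drawers, 200 wide, 220 deep, 176 high, fixed to the desk. Origin: bottom centre of its front face (outer face of the closed drawer fronts); its x axis points into the unit (drawers slide out along -x), y to its left seen from the robot, z up.
- drawer (a joint): How far the upper drawer is pulled out, m: 0 shut (as it starts) to 0.165 fully out. Runs freely with about 1.5 N of friction and stays where it is left.
- drawer_handle (a point): Middle of the upper drawer's pull, a level steel bar 10 mm thick and 100 mm long, parallel to the front and 40 mm out from it (35 mm of free space behind it), 133 mm above the desk, 43 mm below the unit's top. Axes as the unit's. Moves with the drawer.
- rack (a point): Centre of the top face of the black pin rack in the upper drawer, 75 mm behind the drawer's front face, 113 mm above the desk; moves with the drawer, axes as the unit's. Three 12 mm holes at y = -55, 0, +55 mm from it each hold a pin standing on its shoulder. The drawer front rises 48 mm above the rack's top; the side walls are at y = +-85 mm.
- pin: Locating pin with an ORANGE head, in any one of the three rack holes. Origin: centre of the underside of its shoulder; z up along the pin. Above it: steel shoulder 26 mm across, 4 thick, then the round head 18 across, 34 high (top at +38 mm). Below: steel shank 10 across, 30 long, the last 5 mm tapering to 6 across. About 80 g.
- pin_tip (a point): Centre of the orange pin's lower end, 30 mm below its origin.
- pin_black: Pin of the same shape with a BLACK head and a thinner shank, for another jig: leave in the rack. Origin: underside of the shoulder.
- pin_blue: Pin of the same shape with a BLUE head and a thinner shank, for another jig: leave in the rack. Origin: underside of the shoulder.
- jig: Hinged bonding jig: aluminium base 150 long, 84 wide, 30 high, fixed to the desk, with a blue-grey lid plate hinged at its far end. Origin: on the desk under the hinge axis; x points away from the jig's front (the base runs from x = +15 to -135 mm), y along the hinge, z up. The hinge axis is at z = 30 mm, level with the base's top.
- lid (a joint): Lid angle a, rad: 0 shut flat on the base, 1.5 fully open. The plate is 8 mm thick (underside on the hinge plane), 64 wide, and reaches 135 mm from the hinge along (-cos a, 0, sin a) of the jig's frame. The stiff hinge stays where it is left, but a sprung foot under the lid meets the specimen and lifts the lid back to about 0.06 rad when let go below that.
- jig_hole (a point): Centre of the mouth of the round hole in the base, 12 mm across, straight down through it: 110 mm in front of the hinge, on the jig's middle line, 30 mm above the desk. Axes as the jig's. With lid and pin fully home the pin's shoulder sits on the lid 8 mm above this point and its tip is 22 mm below it.
- nest (a point): Middle of the floor of the shallow pocket for the specimen in the base, 22 mm above the desk, 55 mm in front of the hinge.
- specimen: Glass slide 28 x 48 x 1.5 mm with a brown rock chip 25 x 40 x 6 mm on it, lying in the jig's pocket. Origin: centre of its underside. Stays there.
- bottle: Small amber glue bottle with a black cap, 32 mm across, 75 high, standing on the desk between jig and drawer unit, behind the phone. Origin: centre of its underside. Leave alone.
- phone: Black phone, 74 x 152 x 8 mm, lying flat on the desk between jig and drawer unit. Origin: centre of its underside. Leave alone.
- lid_hole (a point): Centre of the 13 mm hole in the lid, on the lid's outer (upper) face, 110 mm from the hinge; moves with the lid, x and z axes turn with it. With the lid down at 0.06 rad it lies over the base's hole and the pin enters both; pressing the lid shut from there takes about 8 N here. A round spring housing, 28 across, 16 high, stands on the lid 55 mm from the hinge.

How it is judged (in metres and radians):
On the way, in this order (a step that is already met when the one before it is completed fails the run):
1. the upper drawer is pulled open (80 mm or more) (value of joint drawer above 0.08 m), for 0.2 s.
2. with the lid down over the specimen, the orange pin is started through both holes (tip 8 mm into the base) (value of joint lid below 0.12 rad and horizontal distance between pin_tip and jig_hole below 0.004 m and z of pin_tip in the frame of jig_hole below -0.008 m), for 0.05 s.
At the end, for the whole second after the job is handed in: Orange pin upright (0.1 rad) in both holes, tip 19.5 mm or more below the base's top and within 3 mm of the hole's axis; fingers still on it, pin pressing on the jig, both over 4 N; lid held shut within 0.015 rad; specimen within 6 mm of its place in the pocket (value of joint lid below 0.015 rad and horizontal distance between pin_tip and jig_hole below 0.003 m and z of pin_tip in the frame of jig_hole below -0.0195 m and angle between the z axis of pin and the z axis of jig, either way round below 0.1 rad and contact force between pin and jig above 4 N and contact force between the fingers and pin above 4 N and distance between specimen and nest below 0.006 m); the arm keeps its last pose, push and grip.
It fails at once if the black or the blue pin is pulled out of the rack (z of any of pin_black, pin_blue in the frame of rack above 0.015 m).
It fails at once if the bottle or the phone is pushed away (30 mm) or the bottle knocked over (distance of any of bottle, phone from where it was at the start of the episode above 0.03 m or angle between bottle's own z axis and vertical above 0.5 rad).
It fails at once if the specimen is knocked out of its pocket (distance between specimen and nest above 0.012 m).
It also fails if it takes over 67 s, if anything falls off the work surface, if the arm or the gripper's body presses on something with over 40 N, if the wrist force passes 120 N, or if a joint passes its speed limit or range.

ROBOT

A 6-joint arm with a two-finger parallel gripper is mounted at the origin on the work surface. World frame = base frame: x ahead of the robot, y to its left, z up, the work surface at z = 0. Lengths are in mm, angles in rad, forces in N, time in s.
With the tool pointing down it reaches from about 275 to 1000 mm from the base axis. Payload 8.4 kg.
Tool frame: the origin (TCP) lies at the very end of the fingers, on their centre line; the grasp point (between the pads) lies 19 mm behind it; z points along the fingers, y is the line along which they close (so a half turn about z gives the same grasp; the last joint's range is limited). The gripper opens to 85 mm and grips with 20 to 120 N. Pads are 22 mm wide; open, the fingers measure 114 mm over their backs; the gripper's body (76 mm by 85 mm) begins 54 mm behind the grasp point. The pads swing forward as they close: fully open they stand 13 mm farther back than shut.
Start: joints at [1.306, 0.353, 1.633, -0, 1.155, -0.002], TCP at [162.364, 603.544, 231.281] pointing down, gripper open.
Joint ranges: [-2.63, 2.63], [-0.92, 2.1], [0.06, 2.66], [-1.3, 4.44], [0, 2.69], [-3.02, 3.02]. Speed limits (rad/s): [2.22, 2.22, 2.79, 3.14, 3.14, 3.14].

INTERFACE

Orientations are given as [roll, pitch, yaw] about the fixed x, y, z axes, in that order (R = Rz(yaw) Ry(pitch) Rx(roll)).
In Python, from rig import sensors, grab_frame, camera_params, order gives the robot as it stands. The module is installed in compiled form; this text tells all that it offers.
- The arm moves only by the tool move_arm, never from a script. Its argument "motion" is a list of rows, each a list of 7 numbers: the turn, a rotation vector about the tool's x, y, z in normalised numbers (1 is pi rad), then the shift along the tool's x, y, z in shares of 0.8 m (1.0 is 0.8 m), then the finger opening in m, from 0 to 0.0854. A call has 1 to 8 rows; each row is the pose to reach, as a shift and turn from the pose commanded when the call began, along the tool's axes at that moment; what a row does not reach only later rows make up. A row lasts 1/8 s, in which the tool goes at most 62.5 mm and 10.7 degrees, less where a joint would pass 70% of its speed; a pose out of reach is approached as far as the arm can. Shift and turn numbers lie between -1 and 1, and a call with a number outside is refused. A call with a gripper value outside its range is refused whole. The fingers move at their own pace and stop on an object; "grip_force" is the grip in N (left out, the last holds). Time passes only in rows, so rows that repeat a pose let the fingers close. It gives the time, the measured TCP pose, the force, the opening and the grip force at its end, in the units of the state.
- sensors.sense(): the state, without advancing time (a new reading comes with each control period).
- grab_frame(name): name is "scene" or "top" or "wrist"; returns (picture, depth): 384x512x3 uint8, red, green, blue; 384x512 float32, mm along the optical axis (not along the pixel's ray), 0 where there is no reading.
- camera_params(name): a dict with "camera_matrix" (3x3 intrinsics, pixels), "world_from_camera" (4x4, takes a point from camera to world coordinates). Camera axes: x right, y down, z forward; pixel columns grow to the right and rows downward; lengths in mm; the calibration is good to about 2 mm. A picture is of the moment at which its call begins: read the wrist's pose just before it. camera_params takes no time and is no camera call; for the wrist camera it gives the pose at the moment of the call.
- order.sign_off(): hands the job in; it is judged then, once.
The state is a dict: "clock": time; "qpos": joint angles; "qvel": joint speeds; "joint_efforts": joint torques, N m; "eef_pos": TCP position; "tcp_rot": TCP orientation; "contact_force": force on the tool from outside, world axes, zero at the start; "wrist_torque": the same for the moment, N m; "opening": opening from 0.0 (shut) to 1.0 (fully open); "grasp_force": force on a finger pad.
Only numpy, scipy, OpenCV 4.12 (cv2) and the standard library are available. Lean on these libraries where they do the work, as an engineer would, in place of code of your own. Each camera call takes 0.05 s, during which the arm holds its last target. There are 200 camera calls.

## Working session

There is one attempt and no reset: what is moved stays moved. The work goes in short steps, Python scripts to look and compute and a tool call to move; the robot and the scene stay as the last step left them, time stands still between calls to the robot, and variables do not carry over. Pictures are saved under pics/ and viewed, at most 10 in all, crops included, and the job is handed in when it is done.

Besides the shell and the picture viewer there is one more tool, called after "Emit:" as name([rows], argument=value, ...), one row to a line, values as JSON. move_arm: Moves the arm, as the interface text tells. Its arguments: {"type":"object","properties":{"motion":{"type":"array","items":{"type":"array","items":{"type":"number"}}},"grip_force":{"type":"number"}},"required":["motion"]}

```bash
mkdir -p pics; cat > h.py <<'E'
import numpy as np, cv2
from rig import sensors, grab_frame, camera_params, order
def grab(n):
    P=camera_params(n); im,d=grab_frame(n); return im,d,P
def pts(d,P):
    K=np.array(P["camera_matrix"]);T=np.array(P["world_from_camera"])
    v,u=np.mgrid[:d.shape[0],:d.shape[1]]
    c=np.stack([(u-K[0,2])/K[0,0]*d,(v-K[1,2])/K[1,1]*d,d],-1)
    return c@T[:3,:3].T+T[:3,3]
def ray(P,u,v,z):
    K=np.array(P["camera_matrix"]);T=np.array(P["world_from_camera"])
    r=T[:3,:3]@np.array([(u-K[0,2])/K[0,0],(v-K[1,2])/K[1,1],1]);o=T[:3,3]
    return o+r*(z-o[2])/r[2]
def save(n,im): cv2.imwrite("pics/"+n,im[:,:,::-1])
E
python3 - <<'E'
from h import *
s=sensors.sense(); print(s)
a=[]
for n in("scene","top"):
    im,d,P=grab(n); np.savez(n+".npz",im=im,d=d,K=P["camera_matrix"],T=P["world_from_camera"]); save(n+"0.png",im); print(P)
E
```

```text
{'clock': 0.0, 'qpos': array([ 1.30564037e+00,  3.53686795e-01,  1.63416175e+00, -2.08343725e-05,
        1.15519377e+00, -2.41549662e-03]), 'qvel': array([ 1.21495803e-03, -9.87419177e-04,  9.09324747e-05, -9.08087270e-04,
       -1.02151339e-03,  2.50612259e-04]), 'joint_efforts': array([ 5.81016120e-04, -6.05258131e+01, -3.42063439e+01,  6.94703772e-05,
        9.51899390e-03,  7.01110253e-05]), 'eef_pos': array([162.21642951, 603.07117027, 230.52573255]), 'tcp_rot': array([-3.14014295e+00,  1.55468998e-05,  2.87886063e+00]), 'contact_force': array([-0.13211357, -0.2039556 ,  0.06163465]), 'wrist_torque': array([ 0.00228718, -0.00600676, -0.0155854 ]), 'grasp_force': 0.0, 'opening': 1.0003705730373165}
{'camera_matrix': array([[428.46796523,   0.        , 257.82855172],
       [  0.        , 428.46796523, 197.82410842],
       [  0.        ,   0.        ,   1.        ]]), 'world_from_camera': array([[ 9.91141965e-01, -9.02401068e-02,  9.74388464e-02,
         4.90629402e+02],
       [-1.32195963e-01, -6.00090089e-01,  7.88933528e-01,
        -8.97328023e+02],
       [-1.27213598e-02, -7.94826150e-01, -6.06703848e-01,
         8.06255225e+02],
       [ 0.00000000e+00,  0.00000000e+00,  0.00000000e+00,
         1.00000000e+00]])}
{'camera_matrix': array([[366.13740393,   0.        , 257.71083838],
       [  0.        , 366.13740393, 191.36450346],
       [  0.        ,   0.        ,   1.        ]]), 'world_from_camera': array([[-2.47246963e-02, -9.95076043e-01,  9.59810320e-02,
         5.16115587e+02],
       [-9.99628718e-01,  2.57085678e-02,  9.02744456e-03,
        -2.13365405e+01],
       [-1.14505287e-02, -9.57221952e-02, -9.95342226e-01,
         1.08495363e+03],
       [ 0.00000000e+00,  0.00000000e+00,  0.00000000e+00,
         1.00000000e+00]])}
```

View pics/scene0.png

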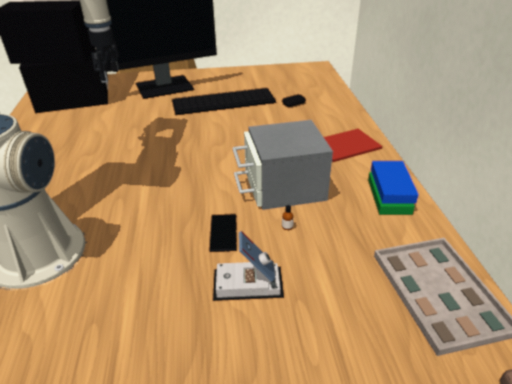

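View pics/top0.png

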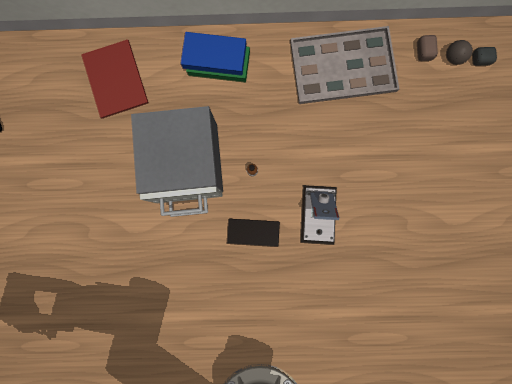

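The scene view shows the jig (215-283, 235-298) with its lid about 60° open, the phone at (223,232), the bottle at (288,217), and the cabinet with its handles at about (240,155) and (240,185). The top view shows the cabinet (133-220, 108-200) with its front toward the robot, and the jig (302-337, 186-243) with its hole near (319,232).

```bash
python3 - <<'E'
from h import *
def load(n):
    z=np.load(n+".npz"); P=dict(camera_matrix=z["K"],world_from_camera=z["T"]); return z["im"],z["d"],P
for n in("top","scene"):
    im,d,P=load(n); W=pts(d,P); 
    X,Y,Z=W[...,0],W[...,1],W[...,2]
    m=(d>0)&(X>350)&(X<760)&(Y>50)&(Y<420)&(abs(Z-176)<6)
    r=cv2.minAreaRect(W[m][:,:2].astype(np.float32)); print(n,"cab",m.sum(),np.median(Z[m]),r,cv2.boxPoints(r).round(1).tolist())
    m=(d>0)&(X>330)&(X<620)&(Y<-80)&(Y>-280)&(abs(Z-30)<6)
    r=cv2.minAreaRect(W[m][:,:2].astype(np.float32)); print("jig",m.sum(),np.median(Z[m]),r,cv2.boxPoints(r).round(1).tolist())
    m=(d>0)&(X>300)&(X<650)&(Y<-80)&(Y>-280)&(Z>50)&(Z<190)
    print("lid",m.sum(),W[m].min(0).round(),W[m].max(0).round())
    if n=="top":
        m=(d>0)&(X>300)&(X<500)&(Y>50)&(Y<420)&(Z>115)&(Z<150)
        print("handle",W[m].min(0),W[m].max(0),W[m].mean(0),m.sum())
        c=im[180:250,295:345]; cv2.imwrite("pics/jigc.png",cv2.resize(c[:,:,::-1],None,fx=8,fy=8,interpolation=cv2.INTER_CUBIC))
E
```

```text
top cab 4539 176.5295401941911 ((690.1904296875, 197.6989288330078), (151.82728576660156, 200.8400115966797), 4.164145469665527) [[607.2000122070312, 292.29998779296875], [621.7999877929688, 92.0], [773.2000122070312, 103.0999984741211], [758.5999755859375, 303.3999938964844]]
jig 810 30.401068194244317 ((547.391845703125, -186.54946899414062), (84.3381576538086, 149.57461547851562), 85.729736328125) [[469.70001220703125, -223.0], [618.7999877929688, -234.1999969482422], [625.0999755859375, -150.10000610351562], [476.0, -138.89999389648438]]
lid 614 [ 531. -224.   50.] [ 607. -155.  149.]Traceback (most recent call last):
  File "<stdin>", line 15, in <module>
    return umr_minimum(a, axis, None, out, keepdims, initial, where)
ValueError: zero-size array to reduction operation minimum which has no identity
```

```bash
python3 - <<'E'
from h import *
def load(n):
    z=np.load(n+".npz"); P=dict(camera_matrix=z["K"],world_from_camera=z["T"]); return z["im"],z["d"],P
yc=0.0727; R=np.array([[np.cos(yc),np.sin(yc)],[-np.sin(yc),np.cos(yc)]])
for n in("top","scene"):
    im,d,P=load(n); W=pts(d,P); X,Y,Z=W[...,0],W[...,1],W[...,2]
    m=(d>0)&(X>350)&(X<860)&(Y>50)&(Y<420)&(abs(Z-176)<4)
    r=cv2.minAreaRect(W[m][:,:2].astype(np.float32)); print(n,"cab",m.sum(),r,cv2.boxPoints(r).round(1).tolist())
    m=(d>0)&(X>330)&(X<640)&(Y<-80)&(Y>-280)&(abs(Z-30)<4)
    r=cv2.minAreaRect(W[m][:,:2].astype(np.float32)); print("jig",m.sum(),r)
    m=(d>0)&(X>520)&(X<640)&(Y>50)&(Y<420)&(Z>120)&(Z<146)
    q=W[m]; l=q[:,:2]@R.T; k=l[:,0]<np.percentile(l[:,0],5)+14; print("handle/front local",m.sum(),np.percentile(l[:,0],[1,5,50,95]).round(1), "bar",l[k].mean(0).round(1),l[k].min(0),l[k].max(0),q[k,2].mean())
    # lid plane
    m=(d>0)&(X>300)&(X<650)&(Y<-80)&(Y>-280)&(Z>60)&(Z<190)
    q=W[m]; print("lid",q.min(0).round(),q.max(0).round()); top=q[q[:,2]>q[:,2].max()-12]; print(top.mean(0))
E
```

```text
top cab 6204 ((717.2892456054688, 199.67189025878906), (206.16835021972656, 200.8400115966797), 4.164145469665527) [[607.2000122070312, 292.29998779296875], [621.7999877929688, 92.0], [827.4000244140625, 107.0], [812.7999877929688, 307.29998779296875]]
jig 750 ((545.5543212890625, -186.9593505859375), (84.61954498291016, 145.25906372070312), 85.05347442626953)
handle/front local 361 [567.4 568.2 584.2 631.4] bar [572.7 145.9] [567.2162925   91.65490169] [581.82009669 200.76070471] 137.43771468529616
lid [ 531. -222.   60.] [ 601. -155.  149.]
[ 537.75664329 -185.36811432  142.52047171]
scene cab 2424 ((718.77294921875, 199.97970581054688), (206.38059997558594, 207.136962890625), 4.367555141448975) [[608.0, 295.3999938964844], [623.7999877929688, 88.9000015258789], [829.5999755859375, 104.5999984741211], [813.7999877929688, 311.1000061035156]]
jig 1209 ((547.4873657226562, -186.34762573242188), (88.42021942138672, 147.07460021972656), 85.75131225585938)
handle/front local 311 [569.1 570.3 613.3 639.5] bar [574.3 141.1] [568.7041415   91.38362758] [584.07084173 200.06033091] 136.5239298195158
lid [ 531. -224.   60.] [ 605. -153.  147.]
[ 539.0344795  -190.35763623  142.01190635]
```

```bash
cat >> h.py <<'E'
from scipy.spatial.transform import Rotation as Ro
def go(x,y,z,yaw,s=None):
    """tool-axes row (turn, shift in m) from the measured pose to pos (mm), pointing down, yaw"""
    s=s or sensors.sense()
    R=Ro.from_euler("xyz",s["tcp_rot"]); T=Ro.from_euler("xyz",[np.pi,0,yaw])
    t=(R.inv()*T).as_rotvec(); d=R.inv().apply(np.array([x,y,z])-s["eef_pos"])/1000
    print(np.round(np.r_[t,d],4).tolist())
E
python3 -c "
from h import *
go(561,188,230,1.6435)"
```

```text
[-0.0011, 0.0008, 1.2353, -0.4929, -0.2973, 0.001]
```

Units first: shifts go in shares of 0.8 m and turns go in shares of pi rad. So -0.493 m / 0.8 = -0.6163, 0.001 m / 0.8 = 0.0013, 1.235 rad / 3.1416 = 0.3931.

Emit:
move_arm([
  [0,0,0.3931,-0.6163,-0.3713,0.0013,0.03],
  [0,0,0.3931,-0.6163,-0.3713,0.0013,0.03],
  [0,0,0.3931,-0.6163,-0.3713,0.0013,0.03],
  [0,0,0.3931,-0.6163,-0.3713,0.0013,0.03],
  [0,0,0.3931,-0.6163,-0.3713,0.0013,0.03],
  [0,0,0.3931,-0.6163,-0.3713,0.0013,0.03],
  [0,0,0.3931,-0.6163,-0.3713,0.0013,0.03],
  [0,0,0.3931,-0.6163,-0.3713,0.0013,0.03],
], grip_force=40)

```text
clock: 1.1
eef_pos: [510.0, 241.4, 230.3]
tcp_rot: [-3.141, -0.0, 1.642]
contact_force: [-0.1, 1.0, -0.5]
opening: 0.348
grasp_force: 0.0
```

```bash
python3 -c "
from h import *
go(561,188,118,1.6435)"
```

```text
[-0.0001, -0.0001, -0.0014, -0.0569, 0.0471, 0.1123]
```

Scaled: 0.112 m / 0.8 = 0.14, 0.085 m / 0.8 = 0.1063.

Emit:
move_arm([
  [0,0,0,-0.0713,0.0588,0,0.03],
  [0,0,0,-0.0713,0.0588,0,0.03],
  [0,0,0,-0.0713,0.0588,0.0625,0.03],
  [0,0,0,-0.0713,0.0588,0.1063,0.03],
  [0,0,0,-0.0713,0.0588,0.14,0.03],
  [0,0,0,-0.0713,0.0588,0.14,0.0],
  [0,0,0,-0.0713,0.0588,0.14,0.0],
  [0,0,0,-0.0713,0.0588,0.14,0.0],
])

```text
clock: 2.1
eef_pos: [558.7, 190.2, 117.4]
tcp_rot: [-3.14, -0.0, 1.644]
contact_force: [0.2, 4.9, -14.9]
opening: 0.095
grasp_force: 38.7
```

```bash
python3 -c "
from h import *
print(sensors.sense())"
```

```text
{'clock': 2.1, 'qpos': array([3.25129049e-01, 4.30515054e-01, 1.80265008e+00, 1.05066347e-03,
       9.10322039e-01, 2.51305597e-01]), 'qvel': array([-1.39110249e-03,  2.04386001e-05, -3.40781346e-04,  4.33879113e-03,
        1.33332930e-03, -7.97966417e-04]), 'joint_efforts': array([-2.68111423e+00, -6.82603741e+01, -3.19331968e+01, -1.15018107e+00,
        7.71979820e-01,  3.88613599e-02]), 'eef_pos': array([558.74567695, 190.23139022, 117.44486535]), 'tcp_rot': array([-3.13955137e+00, -3.31290231e-04,  1.64397408e+00]), 'contact_force': array([  0.2497796 ,   4.85203932, -14.92689266]), 'wrist_torque': array([ 0.77310587, -0.1031083 ,  0.04437332]), 'grasp_force': 38.675111532211304, 'opening': 0.09517962666218811}
```

Scaled: -0.15 m / 0.8 = -0.1875, -0.14 m / 0.8 = -0.175.

Emit:
move_arm([
  [0,0,0,0,-0.0188,0,0.0],
  [0,0,0,0,-0.05,0,0.0],
  [0,0,0,0,-0.0813,0,0.0],
  [0,0,0,0,-0.1125,0,0.0],
  [0,0,0,0,-0.1438,0,0.0],
  [0,0,0,0,-0.175,0,0.0],
  [0,0,0,0,-0.1875,0,0.0],
  [0,0,0,0,-0.1875,0,0.0],
])

```text
clock: 3.1
eef_pos: [407.5, 178.8, 117.5]
tcp_rot: [-3.138, -0.0, 1.644]
contact_force: [-2.0, 7.1, -22.1]
opening: 0.099
grasp_force: 39.7
```

```bash
python3 -c "
from h import *
print(sensors.sense()['eef_pos'])"
```

```text
[407.54532168 178.84833261 117.49825749]
```

Scaled: 0.2 m / 0.8 = 0.25, -0.125 m / 0.8 = -0.1563.

Emit:
move_arm([
  [0,0,0,0,0,0,0.035],
  [0,0,0,0,0,0,0.035],
  [0,0,0,0,0,-0.0625,0.035],
  [0,0,0,0,0,-0.1375,0.035],
  [0,0,0,0.0375,0,-0.1563,0.0],
  [0,0,0,0.1,0,-0.1563,0.0],
  [0,0,0,0.175,0,-0.1563,0.0],
  [0,0,0,0.25,0,-0.1563,0.0],
])

```text
clock: 4.1
eef_pos: [396.1, 380.2, 244.6]
tcp_rot: [3.14, -0.001, 1.643]
contact_force: [0.9, -0.1, 0.3]
opening: 0.004
grasp_force: 0.0
```

```bash
python3 -c "
from h import *
s=sensors.sense();print(s['eef_pos'],s['contact_force'])
im,d,P=grab('top'); save('top1.png',im); np.savez('top1.npz',im=im,d=d,K=P['camera_matrix'],T=P['world_from_camera'])
W=pts(d,P);c=cv2.cvtColor(im,cv2.COLOR_RGB2HSV)
m=((W[...,2]>100)&(W[...,2]<160)&(W[...,0]>450)&(W[...,0]<640)&(W[...,1]>60)&(W[...,1]<320))
for nm,k in(('orange',(c[...,0]>3)&(c[...,0]<22)&(c[...,1]>150)&(c[...,2]>90)),('blue',(c[...,0]>95)&(c[...,0]<130)&(c[...,1]>110))):
  k=k&m&(W[...,2]>135); print(nm,k.sum(),W[k].mean(0) if k.any() else '')
go(578,-189,200,1.496)
cv2.imwrite('pics/dr.png',cv2.resize(im[140:250,120:230,::-1],None,fx=5,fy=5,interpolation=cv2.INTER_CUBIC))
"
```

```text
[396.11728304 380.1719298  244.56222237] [ 0.89846146 -0.07203901  0.27206158]
orange 44 [522.70512072 183.4583169  149.60534539]
blue 42 [526.24620935 129.01622882 150.64496494]
[0.0024, -0.006, 0.1482, -0.5878, 0.1393, 0.0416]
```

View pics/dr.png

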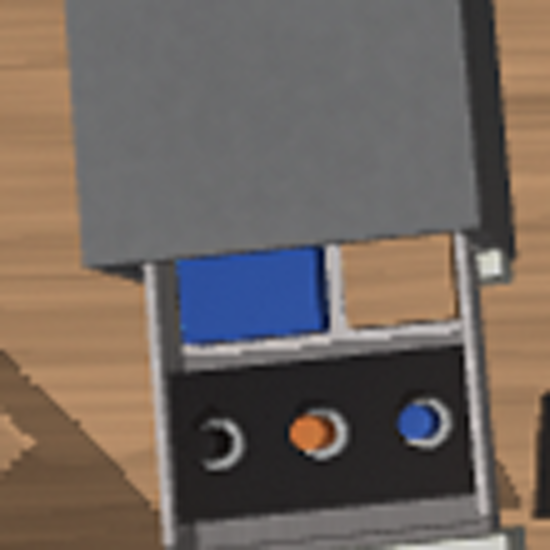

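The crop shows the open drawer with black, orange and blue pins, orange in the middle at crop (312,432), full-image pixel (182,226). That puts its head at about world (523,183,151). Now the lid.

Scaled: -0.588 m / 0.8 = -0.735, 0.139 m / 0.8 = 0.1738, 0.148 rad / 3.1416 = 0.0471.

Emit:
move_arm([
  [0,0,0.0471,-0.735,0.1738,0.0525,0.0],
  [0,0,0.0471,-0.735,0.1738,0.0525,0.0],
  [0,0,0.0471,-0.735,0.1738,0.0525,0.0],
  [0,0,0.0471,-0.735,0.1738,0.0525,0.0],
  [0,0,0.0471,-0.735,0.1738,0.0525,0.0],
  [0,0,0.0471,-0.735,0.1738,0.0525,0.0],
  [0,0,0.0471,-0.735,0.1738,0.0525,0.0],
  [0,0,0.0471,-0.735,0.1738,0.0525,0.0],
])

```text
clock: 5.15
eef_pos: [546.4, -100.1, 209.6]
tcp_rot: [3.14, 0.0, 1.495]
contact_force: [1.5, 0.7, -0.8]
opening: 0.001
grasp_force: 0.0
```

```bash
python3 -c "
from h import *
s=sensors.sense();print(s['eef_pos'],s['tcp_rot'])
go(578,-189,140,1.496)
im,d,P=grab('wrist'); save('w0.png',im)
"
```

```text
[ 546.44477548 -100.0756347   209.56666982] [3.13969103e+00 3.90658702e-04 1.49538281e+00]
[0.0019, 0.0004, -0.0006, -0.0863, 0.038, 0.0697]
```

View pics/w0.png

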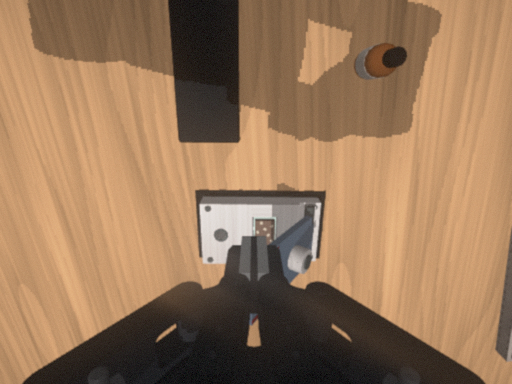

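The wrist view shows the jig base at (200-322, 195-265), the base hole at (221,235), the raised lid right of the fingers, and the closed fingertips at about (254,240).

Scaled: -0.086 m / 0.8 = -0.1075, 0.07 m / 0.8 = 0.0875.

Emit:
move_arm([
  [0,0,0,-0.0625,0.0475,0,0],
  [0,0,0,-0.1075,0.0475,0.0125,0],
  [0,0,0,-0.1075,0.0475,0.05,0],
  [0,0,0,-0.1075,0.0475,0.0875,0],
  [0,0,0,-0.1075,0.0475,0.0875,0],
])

```text
clock: 5.82
eef_pos: [575.7, -186.1, 137.2]
tcp_rot: [-3.138, -0.001, 1.495]
contact_force: [0.1, -0.2, 0.3]
opening: 0.002
grasp_force: 0.0
```

```bash
python3 -c "
from h import *
s=sensors.sense();print(s['eef_pos'],s['contact_force'])
p=s['eef_pos'][:2]-np.array([607.2,-191.0]);x=np.array([np.cos(.0746),-np.sin(.0746)]);print('s',p@x,'lat',p@[-x[1],x[0]])
"
```

```text
[ 575.70899964 -186.08533733  137.24240551] [ 0.07629525 -0.15357708  0.28466372]
s -31.76970862767537 lat 2.5539433049707103
```

Scaled: 0.066 m / 0.8 = 0.0825, -0.057 m / 0.8 = -0.0713.

Emit:
move_arm([
  [0,0,0,0,-0.0125,0.0075,0],
  [0,0,0,0,-0.0238,0.015,0],
  [0,0,0,0,-0.035,0.0238,0],
  [0,0,0,0,-0.0463,0.0338,0],
  [0,0,0,0,-0.0563,0.045,0],
  [0,0,0,0,-0.065,0.0575,0],
  [0,0,0,0,-0.0713,0.0688,0],
  [0,0,0,0,-0.0775,0.0825,0],
])

```text
clock: 6.82
eef_pos: [515.0, -181.5, 72.1]
tcp_rot: [3.141, 0.0, 1.496]
contact_force: [0.0, -0.6, 0.6]
opening: -0.002
grasp_force: 0.3
```

Scaled: 0.026 m / 0.8 = 0.0325, 0.02 m / 0.8 = 0.025.

Emit:
move_arm([
  [0,0,0,0,-0.0038,0.0125,0],
  [0,0,0,0,-0.0063,0.025,0],
  [0,0,0,0,-0.0063,0.0325,0],
  [0,0,0,0,-0.0063,0.0325,0],
])

```text
clock: 7.32
eef_pos: [510.1, -181.0, 46.2]
tcp_rot: [-3.141, -0.0, 1.496]
contact_force: [0.6, -0.5, -0.4]
opening: 0.0
grasp_force: 0.0
```

```bash
python3 -c "
from h import *
s=sensors.sense();print(s['eef_pos'],s['contact_force'])
im,d,P=grab('top');W=pts(d,P)
m=(d>0)&(W[...,0]>440)&(W[...,0]<640)&(W[...,1]<-140)&(W[...,1]>-240)&(W[...,2]<75)&(W[...,2]>25)
p=W[m];x=np.array([np.cos(.0746),-np.sin(.0746)]);q=(p[:,:2]-[607.2,-191])@x
for a in range(-140,10,15):
  k=(q>a)&(q<a+15); print(a,k.sum(),np.percentile(p[k,2],[10,50,90]).round(1) if k.any() else '')
"
```

```text
[ 510.13677968 -181.03659863   46.22024385] [ 0.64621288 -0.53336142 -0.36137951]
-140 15 [29.4 31.1 46.7]
-125 25 [29.2 31.3 47.3]
-110 32 [28.4 32.2 41.8]
-95 30 [28.1 31.7 44.3]
-80 35 [28.4 31.5 43.8]
-65 45 [28.8 39.7 43.9]
-50 60 [28.3 39.4 43.3]
-35 67 [29.4 39.3 42.5]
-20 73 [31.4 39.1 41.7]
-5 114 [29.1 35.6 38.7]
```

```bash
python3 -c "
from h import *
s=sensors.sense();P=camera_params('wrist');T=np.array(P['world_from_camera']);R=Ro.from_euler('xyz',s['tcp_rot'])
print(R.inv().apply(T[:3,3]-s['eef_pos']), (R.inv()*Ro.from_matrix(T[:3,:3])).as_matrix().round(3),P['camera_matrix'][0,0])
"
```

```text
[  84.40322162   -0.29598949 -142.39134035] [[-0.    -0.945 -0.328]
 [ 1.     0.    -0.   ]
 [ 0.    -0.328  0.945]] 284.2301972437431
```

Emit:
move_arm([
  [0,0,0,0,0,-0.0375,0],
  [0,0,0,0,-0.0063,-0.0875,0],
  [0,0,0,0,-0.0163,-0.125,0],
  [0,0,0,0,-0.0163,-0.125,0],
  [0,0,0,0,-0.0163,-0.125,0],
])

```text
clock: 8.0
eef_pos: [497.3, -180.1, 146.5]
tcp_rot: [3.141, 0.0, 1.496]
contact_force: [0.3, 0.4, 0.2]
opening: -0.002
grasp_force: 0.0
```

```bash
python3 -c "
from h import *
s=sensors.sense();print(s['eef_pos'],s['tcp_rot'])
im,d,P=grab('wrist'); save('w1.png',im); np.savez('w1.npz',im=im,d=d,K=P['camera_matrix'],T=P['world_from_camera'],e=s['eef_pos'],r=s['tcp_rot'])
im,d,P=grab('top'); np.savez('top2.npz',im=im,d=d,K=P['camera_matrix'],T=P['world_from_camera'])
"
```

```text
[ 497.31077037 -180.09216765  146.53696566] [3.14131761e+00 7.68556908e-05 1.49583457e+00]
```

View pics/w1.png

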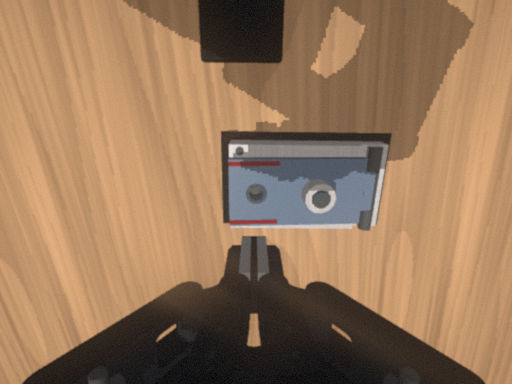

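The lid is down on the base and its hole shows at (257,193), with the spring housing at (320,197). I'll measure the hole next.

```bash
python3 -c "
from h import *
z=np.load('w1.npz');im=z['im'];P=dict(camera_matrix=z['K'],world_from_camera=z['T']);d=z['d']
g=cv2.cvtColor(im,cv2.COLOR_RGB2GRAY);print(g[178:209:2,241:274:2]);print(d[193,[240,257,275]],d[180,257])
W=pts(d,P);print(W[193,240],W[193,275])
for f in(50,62,70,80):
  m=((g<f)*255).astype(np.uint8);m2=np.zeros_like(m);m2[175:212,238:277]=m[175:212,238:277]
  c,_=cv2.findContours(m2,cv2.RETR_EXTERNAL,cv2.CHAIN_APPROX_NONE);c=max(c,key=cv2.contourArea)
  (u,v),r=cv2.minEnclosingCircle(c);M=cv2.moments(c);u2,v2=M['m10']/M['m00'],M['m01']/M['m00'];print(f,u,v,r,u2,v2,ray(P,u,v,44.6),ray(P,u2,v2,44.6))
z=np.load('top2.npz');d=z['d'];P=dict(camera_matrix=z['K'],world_from_camera=z['T']);W=pts(d,P)
z=np.load('w1.npz');
"
```

```text
[[136 134 134 137 137 138 135 131 137 133 135 136 131 135 129 133 131]
 [139 135 141 138 136 134 135 136 133 137 131 135 134 130 131 137 133]
 [137 135 135 136 136 135 134 131 136 132 135 133 135 135 133 129 135]
 [136 137 137 137 140 126 111 102 101 111 126 135 130 134 133 131 133]
 [138 139 135 134 113  92  92  98  98  96  95 105 133 132 134 134 132]
 [134 135 137 123  95  98  99 107 104  97  95  95 117 135 135 132 133]
 [138 139 134 102 104 100 104 104 103  95  91  97 101 132 132 134 130]
 [133 134 131  97  88  92 102 108 107  90  77  90  95 128 132 133 134]
 [135 136 127  97  82  73  80  82  79  68  70  94  97 129 133 134 132]
 [136 138 132 101  93  72  72  70  75  67  75  88  98 132 134 136 133]
 [137 137 137 110  98  81  73  71  73  75  83 100 111 133 135 132 134]
 [136 134 134 129  99  97  84  85  89  93  93 104 129 133 129 133 132]
 [138 135 132 136 133 117 100  97  98 102 115 132 134 140 134 132 130]
 [134 136 137 136 134 135 131 131 129 133 133 134 135 129 131 135 134]
 [132 135 137 136 135 136 131 137 136 134 135 133 136 133 131 131 131]
 [134 137 133 131 137 136 137 133 132 135 133 134 133 134 132 133 135]]
[256.69476 276.68564 259.41196] 254.2553
[ 484.81243683 -180.37246661   46.94043915] [ 516.47053884 -183.65998284   44.3816195 ]Traceback (most recent call last):
  File "<string>", line 8, in <module>
    c,_=cv2.findContours(m2,cv2.RETR_EXTERNAL,cv2.CHAIN_APPROX_NONE);c=max(c,key=cv2.contourArea)
                                                                       ~~~^^^^^^^^^^^^^^^^^^^^^^^
ValueError: max() iterable argument is empty
```

```bash
python3 -c "
from h import *
z=np.load('w1.npz');im=z['im'];P=dict(camera_matrix=z['K'],world_from_camera=z['T'])
g=cv2.cvtColor(im,cv2.COLOR_RGB2GRAY)
for f in(112,118,124):
  m2=np.zeros_like(g);m2[180:206,243:271]=(g[180:206,243:271]<f)*255
  c,_=cv2.findContours(m2,cv2.RETR_EXTERNAL,cv2.CHAIN_APPROX_NONE);c=max(c,key=cv2.contourArea)
  (u,v),r=cv2.minEnclosingCircle(c);e=cv2.fitEllipse(c);print(f,(u,v),r,e,ray(P,u,v,45.5),ray(P,*e[0],45.5))
print(z['e'])
# base via wrist: aluminium outer outline at z=30 from depth
d=z['d'];W=pts(d,P);m=(d>0)&(abs(W[...,2]-30)<3)&(W[...,0]>440)&(W[...,0]<650)&(W[...,1]<-130)&(W[...,1]>-250)
print(cv2.minAreaRect(W[m][:,:2].astype(np.float32)),m.sum())
"
```

```text
112 (256.03570556640625, 193.35714721679688) 10.308923721313477 ((256.104248046875, 193.24815368652344), (18.81333351135254, 19.98186492919922), 90.75730895996094) [ 499.20488787 -182.31066039   45.5       ] [ 499.27456653 -182.21049006   45.5       ]
118 (256.0638427734375, 193.2127685546875) 10.442757606506348 ((256.05767822265625, 193.28854370117188), (19.277320861816406, 20.35141944885254), 89.69991302490234) [ 499.24040441 -182.17370712   45.5       ] [ 499.22956213 -182.24616516   45.5       ]
124 (256.0, 193.5) 10.594910621643066 ((255.9632568359375, 193.41114807128906), (19.620492935180664, 20.708616256713867), 84.66697692871094) [ 499.16260402 -182.445678     45.5       ] [ 499.13547175 -182.35767729   45.5       ]
[ 497.31077037 -180.09216765  146.53696566]
((544.394287109375, -186.41217041015625), (84.79061889648438, 141.8162078857422), 85.01884460449219) 2273
```

```bash
python3 -c "
from h import *
go(524,184,250,1.6435)
"
```

```text
[-0.0013, -0.0005, -0.1477, 0.365, -0.0004, -0.1041]
```

Scaled: 0.365 m / 0.8 = 0.4563, -0.104 m / 0.8 = -0.13, -0.148 rad / 3.1416 = -0.0471.

Emit:
move_arm([
  [0,0,0,0.0375,0,-0.0625,0.0],
  [0,0,-0.0471,0.4563,0,-0.13,0.0],
  [0,0,-0.0471,0.4563,0,-0.13,0.0],
  [0,0,-0.0471,0.4563,0,-0.13,0.0],
  [0,0,-0.0471,0.4563,0,-0.13,0.0],
  [0,0,-0.0471,0.4563,0,-0.13,0.0],
  [0,0,-0.0471,0.4563,0,-0.13,0.0],
  [0,0,-0.0471,0.4563,0,-0.13,0.0],
])

```text
clock: 9.1
eef_pos: [524.5, 185.7, 249.8]
tcp_rot: [-3.14, 0.0, 1.647]
contact_force: [0.7, 0.7, -0.6]
opening: -0.002
grasp_force: 0.0
```

```bash
python3 -c "
from h import *
s=sensors.sense();print(s['eef_pos'],s['tcp_rot'],s['qvel'].round(3))
im,d,P=grab('wrist'); save('w2.png',im)
W=pts(d,P);c=cv2.cvtColor(im,cv2.COLOR_RGB2HSV)
k=(c[...,0]>3)&(c[...,0]<22)&(c[...,1]>160)&(c[...,2]>80)&(W[...,2]>110)
k&=abs(W[...,0]-524)<40
k&=abs(W[...,1]-184)<40
print(k.sum(),W[k].mean(0),W[k].max(0))
t=k&(W[...,2]>148);e=cv2.minEnclosingCircle(np.argwhere(t)[:,::-1].astype(np.float32));print(t.sum(),e,ray(P,*e[0],151),W[t].mean(0))
v,u=np.argwhere(t).mean(0);print(u,v,ray(P,u,v,151))
"
```

```text
[524.48718872 185.65761412 249.79112583] [-3.14048213e+00  1.70753014e-04  1.64680010e+00] [-0.045 -0.011  0.032 -0.014  0.002 -0.025]
405 [522.46104183 188.21961806 146.28190374] [533.07686198 194.7677647  152.99609846]
286 ((252.0, 190.76470947265625), 9.634413719177246) [522.63172908 186.75929507 151.        ] [522.65154042 186.31191504 150.62541248]
251.98601398601397 191.0734265734266 [522.64097039 186.46586831 151.        ]
```

View pics/w2.png

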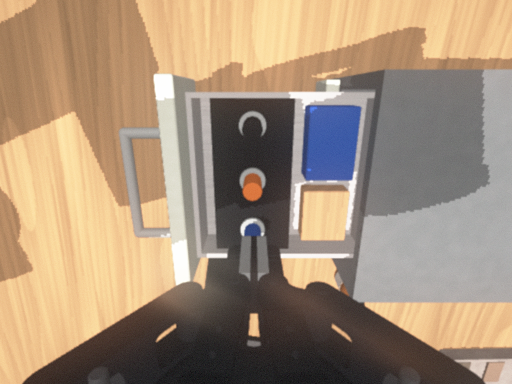

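The wrist view shows the orange head at (252,188), black at (252,127) and blue by the fingers at (252,231). I'll centre and open, then re-measure at rest.

Scaled: -0.002 m / 0.8 = -0.0025.

Emit:
move_arm([
  [0,0,0,0,-0.0025,0,0.045],
  [0,0,0,0,-0.0025,0,0.045],
  [0,0,0,0,-0.0025,0,0.045],
])

```text
clock: 9.52
eef_pos: [522.7, 182.9, 250.7]
tcp_rot: [-3.141, 0.0, 1.643]
contact_force: [0.4, -0.5, -0.3]
opening: 0.527
grasp_force: 0.0
```

```bash
cat > pin.py <<'E'
from h import *
s=sensors.sense();print(s['eef_pos'],s['tcp_rot'],s['opening'])
im,d,P=grab('wrist')
W=pts(d,P);c=cv2.cvtColor(im,cv2.COLOR_RGB2HSV)
k=(c[...,0]>3)&(c[...,0]<22)&(c[...,1]>160)&(c[...,2]>80)&(W[...,2]>148)&(abs(W[...,0]-524)<40)&(abs(W[...,1]-184)<40)
e=cv2.minEnclosingCircle(np.argwhere(k)[:,::-1].astype(np.float32));print(k.sum(),e,ray(P,*e[0],151),W[k].mean(0))
p=ray(P,*e[0],151);go(p[0],p[1],121,1.6435)
E
python3 pin.py
```

```text
[522.67511162 182.88257274 250.68605837] [-3.14149776e+00  1.05712987e-04  1.64262868e+00] 0.5266246561927165
284 ((254.0, 188.0), 9.486932754516602) [522.54575876 186.45156169 151.        ] [522.53637665 186.41349506 150.59151085]
[0.0, 0.0, -0.0007, 0.0034, 0.0001, 0.1298]
```

Scaled: 0.13 m / 0.8 = 0.1625, 0.11 m / 0.8 = 0.1375.

Emit:
move_arm([
  [0,0,0,0.0044,0,0.0375,0.045],
  [0,0,0,0.0044,0,0.0938,0.045],
  [0,0,0,0.0044,0,0.1375,0.045],
  [0,0,0,0.0044,0,0.1625,0.045],
  [0,0,0,0.0044,0,0.1625,0.045],
  [0,0,0,0.0044,0,0.1625,0.0],
  [0,0,0,0.0044,0,0.1625,0.0],
  [0,0,0,0.0044,0,0.1625,0.0],
], grip_force=60)

```text
clock: 10.58
eef_pos: [523.3, 187.4, 122.1]
tcp_rot: [3.139, -0.0, 1.644]
contact_force: [-0.2, -0.3, 5.8]
opening: 0.191
grasp_force: 58.5
```

Emit:
move_arm([
  [0,0,0,0,0,0,0.0],
  [0,0,0,0,0,0,0.0],
])

```text
clock: 10.82
eef_pos: [523.3, 187.4, 122.1]
tcp_rot: [3.139, -0.0, 1.644]
contact_force: [-0.1, -1.4, 7.7]
opening: 0.195
grasp_force: 58.5
```

```bash
python3 -c "
from h import *
s=sensors.sense();print(s['eef_pos'],s['tcp_rot'],s['contact_force'],s['opening'],s['grasp_force'])"
```

```text
[523.31929587 187.43676398 122.09584526] [ 3.13923358e+00 -4.90475498e-04  1.64386635e+00] [-0.11752208 -1.38096667  7.69304798] 0.19518124867620457 58.46383988857269
```

Scaled: -0.13 m / 0.8 = -0.1625, -0.09 m / 0.8 = -0.1125.

Emit:
move_arm([
  [0,0,0,0,0,-0.025,0.0],
  [0,0,0,0,0,-0.0625,0.0],
  [0,0,0,0,0,-0.1125,0.0],
  [0,0,0,0,0,-0.1625,0.0],
  [0,0,0,0,0,-0.1625,0.0],
  [0,0,0,0,0,-0.1625,0.0],
])

```text
clock: 11.58
eef_pos: [522.0, 187.1, 250.4]
tcp_rot: [-3.141, 0.0, 1.644]
contact_force: [-0.1, -0.4, -0.9]
opening: 0.186
grasp_force: 58.7
```

```bash
python3 -c "
from h import *
s=sensors.sense();print(s['eef_pos'],s['tcp_rot'],s['contact_force'],s['opening'],s['grasp_force'])
im,d,P=grab('wrist'); np.savez('w3.npz',im=im,d=d,K=P['camera_matrix'],T=P['world_from_camera'],e=s['eef_pos'],r=s['tcp_rot'])
cv2.imwrite('pics/w3.png',cv2.resize(im[170:310,170:340,::-1],None,fx=4,fy=4,interpolation=cv2.INTER_CUBIC))
go(498.4,-182.3,255,1.496)
"
```

```text
[521.97435791 187.07622241 250.38886353] [-3.14134951e+00  4.66221904e-05  1.64383311e+00] [-0.0892749  -0.40404012 -0.91851231] 0.18550390722312837 58.66877317428589
[-0.0015, 0.0005, 0.1478, -0.3666, -0.0501, -0.005]
```

View pics/w3.png

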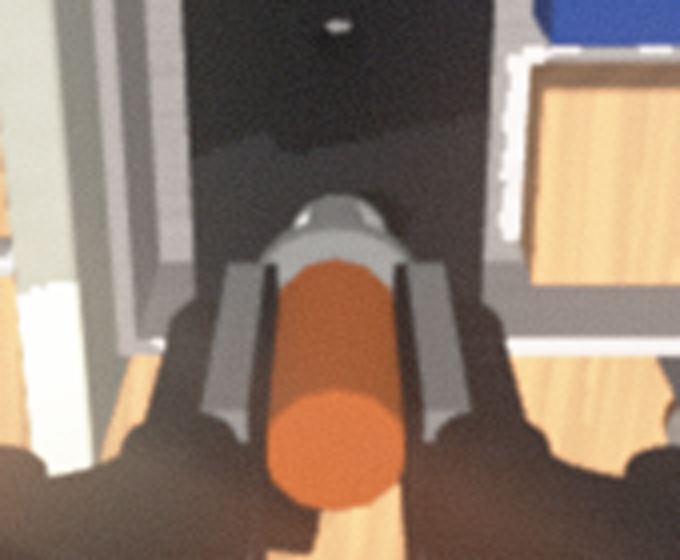

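The pin is firmly held between the pads. Its head top is at crop (336,450), and the shank and shoulder show above the fingertips at (338,230).

```bash
python3 -c "
from h import *
z=np.load('w3.npz');im=z['im'];P=dict(camera_matrix=z['K'],world_from_camera=z['T']);e=z['e'];R=Ro.from_euler('xyz',z['r'])
c=cv2.cvtColor(im,cv2.COLOR_RGB2HSV);k=(c[...,0]>3)&(c[...,0]<22)&(c[...,1]>150)&(c[...,2]>190)
k[:260]=0;k[300:]=0;k[:,:230]=0;k[:,280:]=0
m=k.astype(np.uint8);n,l,st,ce=cv2.connectedComponentsWithStats(m);i=1+st[1:,4].argmax();cs,_=cv2.findContours((l==i).astype(np.uint8),0,1);q=max(cs,key=cv2.contourArea);print(st[i],cv2.fitEllipse(q))
u,v=cv2.fitEllipse(q)[0]
for h in(27,29):
  print('top rel tool',R.inv().apply(ray(P,u,v,e[2]+h)-e))
# extreme lower arc of shoulder outer rim (far +x side): crop (338,232); tip end far edge crop(338,196)
for nm,uu,vv,h in(('shoulder near? rim',254.5,170+232/4,-5),('tip far edge',254.5,170+196/4,-39)):
  print(nm,R.inv().apply(ray(P,uu,vv,e[2]+h)-e))
print(z['d'][225:262:4,254])
W=pts(z['d'],P);print((R.inv().apply(W[282,254]-e)),R.inv().apply(W[224,254]-e))
"
```

```text
[237 267  34  30 802] ((253.4384002685547, 281.90069580078125), (28.653732299804688, 33.65962600708008), 88.47142028808594)
top rel tool [ -1.98249654  -0.35926787 -26.99982105]
top rel tool [ -0.48524331  -0.35871099 -28.99989105]
shoulder near? rim [10.93969857  0.24296473  4.99943105]
tip far edge [ 0.96684786  0.36608422 38.99986711]
[166.33429 165.14388 164.58958 160.76414 155.93542 151.62863 147.814
 145.09921 140.4322  137.70753]
[ -0.74018866  -0.09137919 -28.73446325] [ 3.86105726e+00 -7.90415090e-03  2.49754755e+01]
```

Scaled: -0.366 m / 0.8 = -0.4575, 0.1 m / 0.8 = 0.125, 0.148 rad / 3.1416 = 0.0471.

Emit:
move_arm([
  [0,0,0.0471,-0.4575,-0.0625,-0.0063,0.0],
  [0,0,0.0471,-0.4575,-0.0625,-0.0063,0.0],
  [0,0,0.0471,-0.4575,-0.0625,-0.0063,0.0],
  [0,0,0.0471,-0.4575,-0.0625,-0.0063,0.0],
  [0,0,0.0471,-0.4575,-0.0625,-0.0063,0.0],
  [0,0,0.0471,-0.4575,-0.0625,-0.0063,0.0],
  [0,0,0.0471,-0.4575,-0.0625,0.0625,0.0],
  [0,0,0.0471,-0.4575,-0.0625,0.125,0.0],
])

```text
clock: 12.62
eef_pos: [498.2, -182.3, 148.4]
tcp_rot: [-3.141, -0.0, 1.494]
contact_force: [-0.5, -1.0, -0.6]
opening: 0.187
grasp_force: 58.7
```

Scaled: 0.04 m / 0.8 = 0.05, 0.03 m / 0.8 = 0.0375.

Emit:
move_arm([
  [0,0,0,0,0,0.0375,0.0],
  [0,0,0,0,0,0.05,0.0],
  [0,0,0,0,0,0.05,0.0],
  [0,0,0,0,0,0.05,0.0],
])

```text
clock: 13.12
eef_pos: [500.0, -181.7, 111.8]
tcp_rot: [3.14, 0.0, 1.496]
contact_force: [-0.3, 0.1, -0.7]
opening: 0.193
grasp_force: 58.7
```

```bash
python3 -c "
from h import *
s=sensors.sense();print(s['eef_pos'],s['tcp_rot'],s['contact_force'],s['opening'],s['grasp_force'])
go(498.5,-181.1,99,1.496)
im,d,P=grab('wrist'); np.savez('w4.npz',im=im,d=d,K=P['camera_matrix'],T=P['world_from_camera'],e=s['eef_pos'],r=s['tcp_rot'])
cv2.imwrite('pics/w4.png',cv2.resize(im[130:310,150:350,::-1],None,fx=3,fy=3,interpolation=cv2.INTER_CUBIC))
"
```

```text
[ 500.04439667 -181.71472477  111.83879223] [3.13988218e+00 4.87658506e-04 1.49589264e+00] [-0.32081207  0.13172807 -0.66940152] 0.19261795270043655 58.73349845409393
[0.0017, 0.0005, -0.0001, 0.0005, -0.0016, 0.0128]
```

View pics/w4.png

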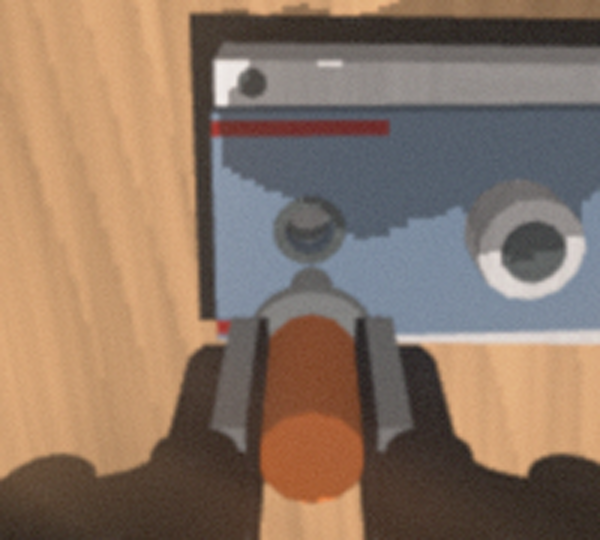

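The pin is above the lid. The countersunk lid hole is at crop (309,230) and the pin tip just below it at (312,275). I'll work out the relative offset.

```bash
python3 -c "
from h import *
z=np.load('w4.npz');im=z['im'];P=dict(camera_matrix=z['K'],world_from_camera=z['T']);e=z['e'];R=Ro.from_euler('xyz',z['r'])
g=cv2.cvtColor(im,cv2.COLOR_RGB2GRAY)
hx=R.inv().apply(ray(P,150+309/3,130+230/3,45.5)-e);print('hole rel tool',hx)
print('hole world',ray(P,150+309/3,130+230/3,45.5))
# tip: far edge top of visible shank at crop (312,266), tip z = tcp-39, radius 3
print('tip far edge',R.inv().apply(ray(P,150+312/3,130+266.5/3,e[2]-39)-e))
print('shoulder far rim top',R.inv().apply(ray(P,150+312/3,130+287/3,e[2]-5)-e),'bottom',R.inv().apply(ray(P,150+312/3,130+287/3,e[2]-9)-e))
q=ray(P,254,282,e[2]+29)
print('head',R.inv().apply(ray(P,150+312/3,130+457/3,e[2]+29)-e))
"
```

```text
hole rel tool [-0.92231403 -0.66366051 66.33821176]
hole world [ 499.42430849 -182.62554001   45.5       ]
tip far edge [ 1.07599068  0.08356105 38.9996799 ]
shoulder far rim top [12.40623969  0.02130746  4.99399434] bottom [10.45210186  0.029066    8.99496689]
head [-7.47562864e-01 -2.38162916e-02 -2.89997221e+01]
```

Emit:
move_arm([
  [0,0,0,0.0006,-0.0019,0.015,0.0],
  [0,0,0,0.0006,-0.0019,0.025,0.0],
  [0,0,0,0.0006,-0.0019,0.035,0.0],
  [0,0,0,0.0006,-0.0019,0.0425,0.0],
  [0,0,0,0.0006,-0.0019,0.0475,0.0],
  [0,0,0,0.0006,-0.0019,0.0525,0.0],
  [0,0,0,0.0006,-0.0019,0.0563,0.0],
  [0,0,0,0.0006,-0.0019,0.0563,0.0],
])

```text
clock: 14.18
eef_pos: [497.8, -180.9, 65.6]
tcp_rot: [3.142, -0.0, 1.496]
contact_force: [0.8, 0.7, -0.5]
opening: 0.191
grasp_force: 58.9
```

Scaled: 0.014 m / 0.8 = 0.0175, 0.012 m / 0.8 = 0.015.

Emit:
move_arm([
  [0,0,0,0,0,0.005,0.0],
  [0,0,0,0,0,0.0088,0.0],
  [0,0,0,0,0,0.0125,0.0],
  [0,0,0,0,0,0.015,0.0],
  [0,0,0,0,0,0.0175,0.0],
  [0,0,0,0,0,0.0175,0.0],
])

```text
clock: 14.92
eef_pos: [497.8, -180.9, 51.7]
tcp_rot: [3.142, 0.0, 1.496]
contact_force: [0.4, 0.8, 1.2]
opening: 0.187
grasp_force: 59.3
```

Scaled: 0.004 m / 0.8 = 0.005, 0.003 m / 0.8 = 0.0038.

Emit:
move_arm([
  [0,0,0,0,0,0.0013,0.0],
  [0,0,0,0,0,0.0025,0.0],
  [0,0,0,0,0,0.0038,0.0],
  [0,0,0,0,0,0.005,0.0],
  [0,0,0,0,0,0.005,0.0],
], grip_force=90)

```text
clock: 15.55
eef_pos: [497.8, -180.9, 48.0]
tcp_rot: [3.141, 0.0, 1.496]
contact_force: [-0.8, 1.3, 4.4]
opening: 0.178
grasp_force: 87.7
```

Scaled: 0.002 m / 0.8 = 0.0025, 0.001 m / 0.8 = 0.0013.

Emit:
move_arm([
  [0,0,0,0,0,0.0013,0.0],
  [0,0,0,0,0,0.0025,0.0],
  [0,0,0,0,0,0.0025,0.0],
])

```text
clock: 15.92
eef_pos: [497.8, -180.9, 47.0]
tcp_rot: [3.141, 0.0, 1.496]
contact_force: [-5.7, 1.9, 19.8]
opening: 0.18
grasp_force: 89.8
```

```bash
python3 -c "
from h import *
s=sensors.sense();print(s['eef_pos'],s['contact_force'],s['grasp_force'])
x=np.array([np.cos(.0746),-np.sin(.0746)])
for n in('top','scene','wrist'):
  im,d,P=grab(n);W=pts(d,P);p=W.reshape(-1,3);l=p[:,:2]-[607.2,-191];q=l@x;t=l@[-x[1],x[0]]
  m=(d.ravel()>0)&(p[:,2]>20)&(p[:,2]<70)
  for a in(-132,-120,-95,-80,-30,-15):
    for b in((-30,-18),(18,30)):
      k=m&(abs(q-a)<4)&(t>b[0])&(t<b[1]); print(n,a,b,k.sum(),np.median(p[k,2]).round(1) if k.sum()>2 else '')
"
```

```text
[ 497.81998632 -180.92032722   46.97483828] [-5.72368453  1.88574178 19.83790154] 89.80201721191406
top -132 (-30, -18) 0 
top -132 (18, 30) 0 
top -120 (-30, -18) 0 
top -120 (18, 30) 2 
top -95 (-30, -18) 0 
top -95 (18, 30) 9 39.6
top -80 (-30, -18) 0 
top -80 (18, 30) 12 37.5
top -30 (-30, -18) 0 
top -30 (18, 30) 12 37.8
top -15 (-30, -18) 12 38.4
top -15 (18, 30) 12 38.7
scene -132 (-30, -18) 8 38.6
scene -132 (18, 30) 0 
scene -120 (-30, -18) 11 38.1
scene -120 (18, 30) 0 
scene -95 (-30, -18) 14 38.1
scene -95 (18, 30) 0 
scene -80 (-30, -18) 14 37.3
scene -80 (18, 30) 9 38.4
scene -30 (-30, -18) 15 37.6
scene -30 (18, 30) 10 37.7
scene -15 (-30, -18) 13 38.1
scene -15 (18, 30) 11 38.7
wrist -132 (-30, -18) 0 
wrist -132 (18, 30) 190 37.9
wrist -120 (-30, -18) 0 
wrist -120 (18, 30) 269 37.8
wrist -95 (-30, -18) 0 
wrist -95 (18, 30) 266 37.8
wrist -80 (-30, -18) 61 37.9
wrist -80 (18, 30) 269 37.8
wrist -30 (-30, -18) 195 37.7
wrist -30 (18, 30) 271 37.8
wrist -15 (-30, -18) 200 37.8
wrist -15 (18, 30) 269 37.8
```

Emit:
move_arm([
  [0,0,0,0,0,0,0.0],
  [0,0,0,0,0,0,0.0],
  [0,0,0,0,0,0,0.0],
  [0,0,0,0,0,0,0.0],
])

```text
clock: 16.58
eef_pos: [497.9, -180.9, 47.0]
tcp_rot: [3.141, 0.0, 1.496]
contact_force: [-4.6, 2.3, 20.4]
opening: 0.184
grasp_force: 89.8
```

```bash
python3 -c "
from h import *
s=sensors.sense();print(s['eef_pos'],s['contact_force'],s['grasp_force'])
print(order.sign_off() if s['contact_force'][2]>12 else 'no')"
```

```text
[ 497.8566316  -180.91363974   46.98524468] [-4.64853505  2.29588519 20.41439665] 89.79852318763733
the job is handed in; nothing more can be done
None
```

I handed the job in at about 16.6 s, with the orange pin fully home, the lid measured flat, and the arm still holding the pin down at about 20 N; the sign-off gave no verdict.

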